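Load the blank magazine of the hardness tester

TASK

Get the stack magazine ready for the hardness tester: unscrew the red clamp knob anticlockwise as far as it goes to free the yellow shutter, slide the shutter fully open, and press every blue blank flat down into the rod cage against the spring follower until it stays under the two catches. Then slide the shutter fully closed again and turn the clamp knob clockwise as far as it goes to lock it; leave the orange crossed-out reject, the casting, the caliper and the bottle where they are.

Things in the scene. Friction and masses are not known exactly. Their poses are not given: they have to be found in the camera images.
- magazine: Fixed stack magazine; place and yaw vary. Origin: on the stack's axis at bench level; z up; the shutter slides along its y axis and opens towards -y. Aluminium foot 100 mm (x) by 300 mm (y +75 to -225), 10 mm high. Shutter rails at x +-33 to +-43 mm, y -51 to -196 mm, up to z = 99 mm; blue bridge over them (x +-44, y -102 to -128 mm, top z = 117 mm).
- cage_top (a point): On the cage's axis at the rods' rounded tops, z = 94 mm. Cage: four upright steel rods, 7 mm thick, at magazine (+-21, +-21) mm; a blank has 1.2 mm play all round. Gaps between neighbouring rods are 35 mm wide; those on the +x and -x sides are free for fingers down to the foot, those on +y and -y hold the catches (on blue towers 22 mm wide, y +-27 to +-49 mm, z to 89 mm).
- stack_axis (a point): On the cage's axis at the flat undersides of the two spring catches, z = 78 mm. They reach in to 22 mm from the axis, with lead-in slopes from 89 down to 80 mm. A blank laid in the cage rests on the slopes, underside at about 86 mm. Pushed with about 6 to 15 N until its TOP is 2 to 3 mm below 78 mm it passes them; they snap back over it. It pushes any blanks under it down.
- follower (a joint): Orange spring follower, a disc of 42 mm diameter in the cage: 0 when empty (its top 0.5 mm under the catches), grows to 0.060 m as it is pressed down; 3 N at 0, 6 N at 0.060. Each 10 mm blank held in adds 0.010 m, so five fit.
- shutter (a joint): Yellow sliding shutter, a plate 60 mm wide and 4 mm thick, underside at z = 95 mm: 0 = fully closed over the cage, 0.072 m = fully open (moved to the magazine's -y, cage free). Slides with about 2 N when the clamp is free. Starts closed and clamped. A blank that still sticks up from the cage stops it.
- shutter_grip (a point): Centre of the top of the shutter's black upright grip block, 16 mm (magazine x) by 24 mm (magazine y), standing 30 mm above the plate, top at z = 129 mm. Closed it is at magazine (0, 12) mm, open at (0, -60) mm.
- clamp (a joint): Red clamp knob, upright axis at magazine (0, -115) mm: rad, grows clockwise seen from above. 1.5 = screwed home (its steel foot is down behind the shutter's tail: locked), 0 = fully unscrewed (free below about 0.6). Starts at 1.3 to 1.5. If the shutter is not fully closed the foot lands on the plate and the knob will not turn home. Turns with about 0.1 N m, stays where left.
- clamp_grip (a point): On the clamp knob's axis at the height to grip, z = 154 mm. Round skirt of 44 mm diameter with a bar grip on top, 42 mm long, 14 mm thick, 32 mm high (z = 129 to 161 mm). The point turns with the knob: its x axis is the bar's length. At joint value 0 the bar lies along the magazine's x; at value q it is turned clockwise from there by q.
- reject: Orange disc with a black cross on top, 50 mm diameter, 10 mm thick, loose among the blanks: to be left alone. Origin: centre of its underside.
- casting: Bystander: light blue resin flange casting, about 90 mm across with three lugs, 34 mm high, dark bore; loose. Origin: centre of its underside.
- caliper: Bystander: digital caliper lying flat, 200 mm long (its x), steel with a black display body; loose. Origin: middle of its underside.
- bottle: Bystander: white plastic bottle with blue cap, 60 mm diameter, 160 mm high; loose, upright. Origin: centre of its underside.
- blank1: Blue resin test blank, a plain disc of 50 mm diameter, 10 mm thick, about 35 g, lying loose and flat on the bench near a drawing; three to five of blank1 to blank5 are present (None when absent). Origin: centre of its underside.
- blank2: Blue resin test blank, a plain disc of 50 mm diameter, 10 mm thick, about 35 g, lying loose and flat on the bench near a drawing; three to five of blank1 to blank5 are present (None when absent). Origin: centre of its underside.
- blank3: Blue resin test blank, a plain disc of 50 mm diameter, 10 mm thick, about 35 g, lying loose and flat on the bench near a drawing; three to five of blank1 to blank5 are present (None when absent). Origin: centre of its underside.
- blank4: Blue resin test blank, a plain disc of 50 mm diameter, 10 mm thick, about 35 g, lying loose and flat on the bench near a drawing; three to five of blank1 to blank5 are present (None when absent). Origin: centre of its underside.
- blank5: Blue resin test blank, a plain disc of 50 mm diameter, 10 mm thick, about 35 g, lying loose and flat on the bench near a drawing; three to five of blank1 to blank5 are present (None when absent). Origin: centre of its underside.
Mind the look-alikes: they are no part of the job. Leave any white look-alike of the blank2 alone. Leave any green look-alike of the blank4 alone.

How it is judged:
On the way, in this order (a step that is already met when the one before it is completed fails the run):
1. the clamp knob is unscrewed and the shutter slid fully open (value of joint clamp below 0.5 rad and value of joint shutter above 0.064 m), for 0.2 s.
2. every blue blank is in the cage, flat, under the catches (horizontal distance between each of blank1, blank2, blank3, blank4, blank5 and stack_axis below 0.006 m and z of each of blank1, blank2, blank3, blank4, blank5 in the frame of magazine below 0.071 m and angle between each of blank1, blank2, blank3, blank4, blank5's own z axis and vertical below 0.12 rad and value of joint shutter above 0.05 m), for 0.3 s.
3. the shutter is fully closed (value of joint shutter below 0.004 m), for 0.2 s.
4. the clamp knob is turned clockwise to lock (value of joint clamp above 1.2 rad), for 0.2 s.
At the end, for the whole second after the job is handed in: Every blue blank lies flat (within 7 degrees), at rest, in the cage: within 6 mm of the stack axis, underside lower than 71 mm above the bench (under the catches it is at 68 mm or less). Shutter within 4 mm of closed; clamp knob above 1.2 rad (locked) (horizontal distance between each of blank1, blank2, blank3, blank4, blank5 and stack_axis below 0.006 m and z of each of blank1, blank2, blank3, blank4, blank5 in the frame of magazine below 0.071 m and angle between each of blank1, blank2, blank3, blank4, blank5's own z axis and vertical below 0.12 rad and value of joint shutter below 0.004 m and value of joint clamp above 1.2 rad and linear speed of each of blank1, blank2, blank3, blank4, blank5 below 0.03 m/s); the robot touches nothing.
It fails at once if the reject is put in the cage or moved more than 6 cm (distance of reject from where it was at the start of the episode above 0.06 m or horizontal distance between reject and stack_axis below 0.02 m).
It fails at once if the casting is moved more than 5 cm or tipped over (distance of casting from where it was at the start of the episode above 0.05 m or angle between casting's own z axis and vertical above 0.6 rad).
It fails at once if the caliper is moved more than 5 cm or tipped over (distance of caliper from where it was at the start of the episode above 0.05 m or angle between caliper's own z axis and vertical above 0.6 rad).
It fails at once if the bottle is moved more than 5 cm or tipped over (distance of bottle from where it was at the start of the episode above 0.05 m or angle between bottle's own z axis and vertical above 0.6 rad).
Of blank1, blank2, blank3, blank4, blank5 only 3 to 5 are there at a start; the rules pass over those that are not, and their reading is None.
At some moment in a run one of blank1, blank2, blank3, blank4, blank5 may be knocked a few centimetres aside while the robot is not near it.
Once in a run the grip may slacken for a moment while it holds something.
It also fails if it takes over 210 s, if anything falls off the work surface, if the arm or the gripper's body presses on something with over 40 N, if the wrist force passes 120 N, or if a joint passes its speed limit or range.

ROBOT

A 6-joint arm with a two-finger parallel gripper is mounted at the origin on the work surface. World frame = base frame: x ahead of the robot, y to its left, z up, the work surface at z = 0. Lengths are in m, angles in rad, forces in N, time in s.
With the tool pointing down it reaches from about 0.325 to 0.9 m from the base axis. Payload 6.1 kg.
Tool frame: the origin (TCP) lies midway between the tips of the shut fingers; the grasp point (between the pads) lies ctrl.grasp_offset behind it (ctrl.grasp_offset is the distance from the TCP to the grasp point, in m); z points along the fingers, y is the line along which they close (so a half turn about z gives the same grasp; the last joint's range is limited). The gripper opens to 85 mm and grips with 20 to 120 N. Pads are 22 mm wide; open, the fingers measure 114 mm over their backs; the gripper's body (76 mm by 85 mm) begins 54 mm behind the grasp point. The pads swing forward as they close: fully open they stand 13 mm farther back than shut.
Start: joints at [-1.461, 0.22, 1.526, -0, 1.395, -0.126], TCP at [0.146, -0.608, 0.199] pointing down, gripper open.
Joint ranges: [-2.98, 2.98], [-0.91, 2.08], [0.09, 2.57], [-1.24, 4.39], [0.2, 2.65], [-2.68, 2.68]. Speed limits (rad/s): [2.57, 2.57, 3.01, 3.14, 3.14, 3.14].

INTERFACE

Orientations are given as [roll, pitch, yaw] about the fixed x, y, z axes, in that order (R = Rz(yaw) Ry(pitch) Rx(roll)).
In Python, from station import ctrl gives the robot as it stands. Calls block until the motion is done:
- ctrl.move_to(position, orientation): joint-space move of the TCP to a pose.
- ctrl.move_linear(position, vel=0.15, rot=None, contact_N=None): straight line of the TCP; rot=None keeps the orientation; vel is the mean speed in m/s. With contact_N (N) it stops when the force on the tool has changed by that much, and returns True; else False.
- ctrl.goto_joints(angles): joint-space move.
- ctrl.move_gripper(opening, squeeze=None): finger opening in m; squeeze is the grip in N (None keeps the last); returns when the fingers have stopped.
- ctrl.wait(seconds).
- ctrl.inverse_kinematics(position, orientation): joint angles nearest the present ones, or None.
- ctrl.capture(name): name is "side" or "top" or "wrist"; returns (picture, depth): 420x560x3 uint8, red, green, blue; 420x560 float32, m along the optical axis (not along the pixel's ray), 0 where there is no reading.
- ctrl.camera_model(name): a dict with "mtx" (3x3 intrinsics, pixels), "rvec" (rotation vector, rad) and "tvec" (3), from world to camera coordinates, as OpenCV has them. Camera axes: x right, y down, z forward; pixel columns grow to the right and rows downward; lengths in m; the calibration is good to about 2 mm. A picture is of the moment at which its call begins: read the wrist's pose just before it. camera_model takes no time and is no camera call; for the wrist camera it gives the pose at the moment of the call.
A pose or a line that the arm cannot do raises ctrl.Unreachable and nothing moves.
- ctrl.close_job(): hands the job in; it is judged then, once.
Readings, each from a call of its own:
- ctrl.get_time_s(): time.
- ctrl.get_joint_positions(): joint angles.
- ctrl.get_joint_vel(): joint speeds.
- ctrl.get_effort(): joint torques, N m.
- ctrl.get_eef_pos(): TCP position.
- ctrl.get_tcp_rot(): TCP orientation.
- ctrl.get_wrist_force(): force on the tool from outside, world axes, zero at the start.
- ctrl.get_ft_torque(): the same for the moment, N m.
- ctrl.get_gripper_width(): finger opening in m.
- ctrl.get_grip_force(): force on a finger pad.
Only numpy, scipy, OpenCV 4.12 (cv2) and the standard library are available. Lean on these libraries where they do the work, as an engineer would, in place of code of your own. Each camera call takes 0.05 s, during which the arm holds its last target. There are 200 camera calls.

## Working session

There is one attempt and no reset: what is moved stays moved. The work goes in short steps, each a Python script; the robot and the scene stay as the last script left them, time stands still between calls to the robot, and variables do not carry over. Pictures are saved under pics/ and viewed, at most 18 in all, crops included, and the job is handed in when it is done.

```bash
ls; mkdir -p pics; python3 - <<'E'
from station import ctrl
import cv2,numpy as np
for n in("top","side"):
    p,d=ctrl.capture(n); cv2.imwrite(f"pics/{n}0.png",cv2.cvtColor(p,cv2.COLOR_RGB2BGR)); np.save(f"{n}0.npy",d)
    m=ctrl.camera_model(n); R=cv2.Rodrigues(m["rvec"])[0]; print(n,m["mtx"].tolist(),(-R.T@m["tvec"].ravel()).round(3),R.round(2).tolist())
print(ctrl.grasp_offset,ctrl.get_tcp_rot(),ctrl.get_time_s())
E
```

```text
pics
top [[483.8507857281978, 0.0, 284.27490218850335], [0.0, 483.8507857281978, 218.65552638561908], [0.0, 0.0, 1.0]] [0.463 0.108 1.149] [[-0.02, -1.0, 0.03], [-0.99, 0.01, -0.16], [0.16, -0.03, -0.99]]
side [[401.575285694719, 0.0, 290.49142179055644], [0.0, 401.575285694719, 217.23590244995904], [0.0, 0.0, 1.0]] [0.396 0.761 0.547] [[-0.96, -0.29, 0.01], [-0.15, 0.49, -0.86], [0.25, -0.82, -0.51]]
0.0187 [-3.13988706e+00 -2.12338052e-04  2.35827103e-01] 0.1
```

View pics/top0.png

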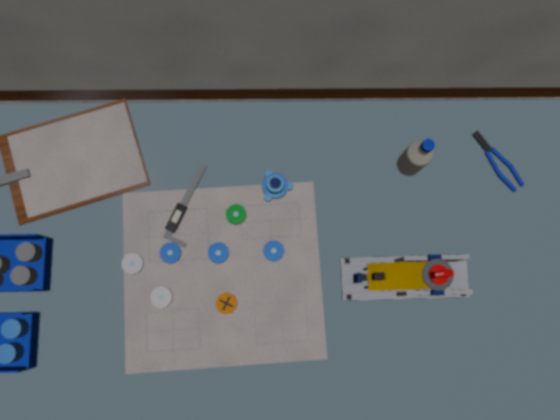

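View pics/side0.png

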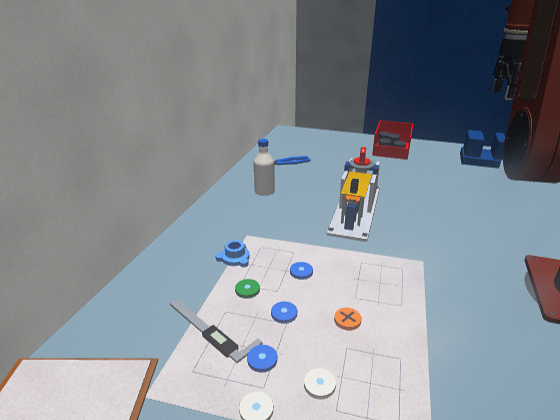

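The pictures show these candidates for a blue blank (top view):
- Blue discs on the drawing at (171,253), (218,253) and (274,251). I choose these three.
- Look-alikes: white at (132,263) and (161,297), green at (236,214), orange reject at (227,303).
- Light-blue discs in the bin at (11,328) and (5,353), and the casting at (276,185). None of these is on the bench as a plain blank.

The magazine is at about (405,277), with the knob at (438,275). Its -y points right in the image, which is world -y.

```bash
cat > h.py <<'E'
from station import ctrl
import cv2,numpy as np
def ray(m,uv,z):
    R=cv2.Rodrigues(np.array(m["rvec"],float))[0]; c=-R.T@np.array(m["tvec"],float).ravel()
    uv=np.atleast_2d(np.array(uv,float)); d=np.c_[uv,np.ones(len(uv))]@np.linalg.inv(m["mtx"]).T@R
    return c+d*((z-c[2])/d[:,2])[:,None]
def cloud(m,d):
    R=cv2.Rodrigues(np.array(m["rvec"],float))[0]; t=np.array(m["tvec"],float).ravel()
    v,u=np.mgrid[:d.shape[0],:d.shape[1]]
    P=np.stack([u,v,np.ones_like(u)],-1)@np.linalg.inv(m["mtx"]).T*d[...,None]
    return (P-t)@R
def mask(p,lo,hi):
    return cv2.inRange(cv2.cvtColor(p,cv2.COLOR_RGB2HSV),np.array(lo),np.array(hi))
def blobs(mk,amin=60):
    return [c for c in cv2.findContours(mk,cv2.RETR_EXTERNAL,cv2.CHAIN_APPROX_NONE)[0] if cv2.contourArea(c)>amin]
def discs(name="top",z=.01,pd=None):
    m=ctrl.camera_model(name); p,d=pd or ctrl.capture(name); out=[]
    for c in blobs(mask(p,(100,140,60),(118,255,255))):
        q=ray(m,c.reshape(-1,2),z)[:,:2].astype(np.float32); (x,y),r=cv2.minEnclosingCircle(q)
        out.append((round(x,4),round(y,4),round(r,4),c.reshape(-1,2).mean(0).round().tolist()))
    return out
def save(p,n,box=None,s=1):
    if box: p=p[box[1]:box[3],box[0]:box[2]]
    cv2.imwrite(f"pics/{n}.png",cv2.resize(cv2.cvtColor(p,cv2.COLOR_RGB2BGR),None,fx=s,fy=s,interpolation=cv2.INTER_CUBIC))
E
python3 - <<'E'
from h import *
m=ctrl.camera_model("top"); p=cv2.cvtColor(cv2.imread("pics/top0.png"),cv2.COLOR_BGR2RGB); d=np.load("top0.npy")
for b in discs(pd=(p,d)): print(b)
for nm,lo,hi,z in(("yel",(20,150,80),(35,255,255),.099),("red",(0,150,80),(6,255,255),.161),):
    for c in blobs(mask(p,lo,hi)):
        q=ray(m,c.reshape(-1,2),z)[:,:2].astype(np.float32); print(nm,cv2.minAreaRect(q))
P=cloud(m,d); k=(d>0)&(P[...,2]>.005)&(P[...,2]<.2); k[:,:335]=0;k[:,480:]=0;k[:245]=0;k[310:]=0
f=k&(P[...,2]<.02)
print(f.sum(),np.percentile(P[f][:,2],[5,50,95]))
q=P[f][:,:2].astype(np.float32); r=cv2.minAreaRect(q); print("foot",r)
save(p,"crop0",(120,170,500,320),2)
E
```

```text
(0.3792, 0.6889, 0.0708, [15.0, 340.0])
(0.5708, 0.2309, 0.0221, [218.0, 252.0])
(0.5724, 0.3423, 0.0219, [170.0, 252.0])
(0.5735, 0.1003, 0.0216, [273.0, 250.0])
(0.5528, 0.6825, 0.0792, [23.0, 263.0])
(0.6188, 0.6951, 0.0427, [18.0, 235.0])
(0.7614, -0.46, 0.059, [499.0, 171.0])
(0.7713, -0.4759, 0.0585, [508.0, 166.0])
(0.8284, -0.2836, 0.0166, [428.0, 145.0])
yel ((0.5062558650970459, -0.16577619314193726), (0.05766982212662697, 0.12973704934120178), 0.3736083507537842)
red ((0.5047690272331238, -0.24159719049930573), (0.0457429438829422, 0.03668861836194992), 88.98480987548828)
2214 [0.00622028 0.01050596 0.01425928]
foot ((0.5064476728439331, -0.2161792814731598), (0.34707751870155334, 0.1502818912267685), 89.13419342041016)
```

View pics/crop0.png

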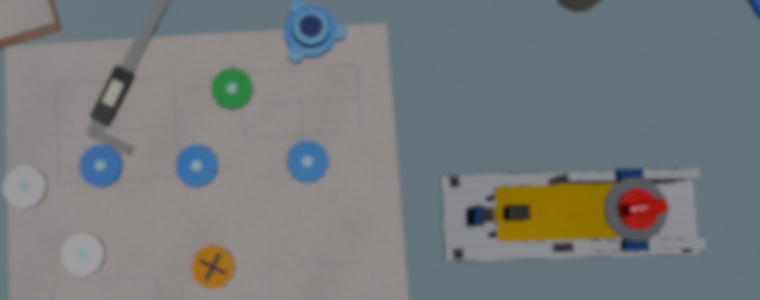

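The crop confirms the choice: three plain blue discs at (100,165), (197,165) and (307,160). The magazine is at right, with the grip block at (517,212) and the knob at (637,208). Next I'll take a near look with the wrist camera.

```bash
python3 - <<'E'
from h import *
for yaw in(-1.5,0,np.pi/2,3.1):
    for pos in([.506,-.13,.2],[.506,-.24,.14],[.57,.34,.01]):
        print(yaw,pos,[None if q is None else np.round(q,2).tolist() for q in [ctrl.inverse_kinematics(pos,[np.pi,0,yaw])]])
ctrl.move_to([.44,-.17,.42],[np.pi,0,0]); 
m=ctrl.camera_model("wrist"); R=cv2.Rodrigues(m["rvec"])[0]; print((-R.T@m["tvec"].ravel()).round(3),R.round(2).tolist())
p,d=ctrl.capture("wrist"); save(p,"w1"); np.save("w1.npy",d); print(ctrl.get_time_s(),ctrl.get_eef_pos())
E
```

```text
-1.5 [0.506, -0.13, 0.2] [[-0.4, -0.03, 1.79, -0.0, 1.38, 2.67]]
-1.5 [0.506, -0.24, 0.14] [[-0.58, 0.12, 1.76, -0.0, 1.27, 2.49]]
-1.5 [0.57, 0.34, 0.01] [None]
0 [0.506, -0.13, 0.2] [[-0.4, -0.03, 1.79, -0.0, 1.38, 1.17]]
0 [0.506, -0.24, 0.14] [[-0.58, 0.12, 1.76, -0.0, 1.27, 0.99]]
0 [0.57, 0.34, 0.01] [[0.42, 0.5, 1.55, -0.0, 1.1, 1.99]]
1.5707963267948966 [0.506, -0.13, 0.2] [[-0.4, -0.03, 1.79, 0.0, 1.38, -0.4]]
1.5707963267948966 [0.506, -0.24, 0.14] [[-0.58, 0.12, 1.76, 0.0, 1.27, -0.58]]
1.5707963267948966 [0.57, 0.34, 0.01] [[0.42, 0.5, 1.55, -0.0, 1.1, 0.42]]
3.1 [0.506, -0.13, 0.2] [[-0.4, -0.03, 1.79, 0.0, 1.38, -1.93]]
3.1 [0.506, -0.24, 0.14] [[-0.58, 0.12, 1.76, 0.0, 1.27, -2.11]]
3.1 [0.57, 0.34, 0.01] [[0.42, 0.5, 1.55, 0.0, 1.1, -1.11]]
[ 0.508 -0.171  0.595] [[-0.0, -1.0, -0.0], [-0.96, 0.0, 0.27], [-0.27, 0.0, -0.96]]
2.2083 [ 0.43977954 -0.17064766  0.41933636]
```

View pics/w1.png

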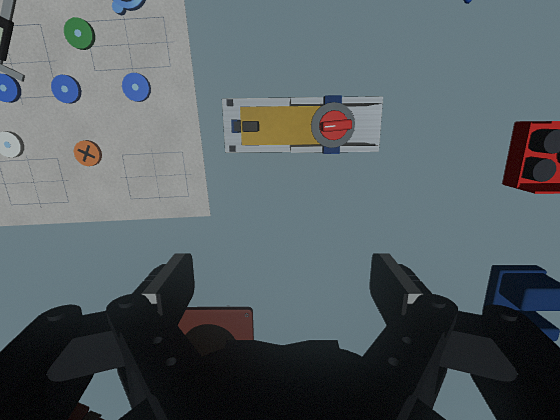

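The knob's red bar is at (337,126), the grip block at (250,127) and the foot at columns 223–382. I'll take a nearer, centred view for the magazine pose.

```bash
python3 - <<'E'
from h import *
ctrl.move_to([.506,-.26,.28],[np.pi,0,np.pi/2]); ctrl.wait(.3)
m=ctrl.camera_model("wrist"); p,d=ctrl.capture("wrist"); save(p,"w2"); np.save("w2.npy",d)
import pickle; pickle.dump(m,open("w2.pkl","wb"))
for nm,lo,hi,z in(("yel",(20,120,60),(35,255,255),.099),("red",(0,150,150),(6,255,255),.161)):
    for c in blobs(mask(p,lo,hi)):
        q=ray(m,c.reshape(-1,2),z)[:,:2].astype(np.float32); print(nm,cv2.minAreaRect(q),c.reshape(-1,2).mean(0))
P=cloud(m,d); z=P[...,2]; roi=(d>0)&(abs(P[...,0]-.506)<.08)&(P[...,1]<0)&(P[...,1]>-.4)
for nm,a,b in(("foot",.006,.014),("rim",.126,.133),("bartop",.158,.165),("rails",.096,.103)):
    k=roi&(z>a)&(z<b); q=P[k]; r=cv2.minAreaRect(q[:,:2].astype(np.float32)); print(nm,k.sum(),np.median(q[:,2]),r,np.percentile(q[:,0],[1,99]),np.percentile(q[:,1],[1,99]))
E
```

```text
yel ((0.5037934184074402, -0.16733418405056), (0.059700846672058105, 0.12703914940357208), 0.6149192452430725) [280.21882952  91.98982188]
red ((0.5047823190689087, -0.24905848503112793), (0.010194918140769005, 0.03744710609316826), 6.428336143493652) [280.90756303 180.32773109]
red ((0.491534024477005, -0.2441537082195282), (0.011787135154008865, 0.03359365463256836), 1.808028221130371) [269.25714286 177.45714286]
red ((0.5172135829925537, -0.24196909368038177), (0.011690083891153336, 0.03469251096248627), 5.737732410430908) [291.95890411 175.35616438]
foot 3877 0.010338182574374391 ((0.5040903091430664, -0.20804326236248016), (0.10007024556398392, 0.29900315403938293), 0.5999892950057983) [0.45395095 0.55248659] [-0.35659372 -0.05933472]
rim 1123 0.13059285111859015 ((0.5053950548171997, -0.18943366408348083), (0.1591842919588089, 0.04236987978219986), 89.39139556884766) [0.4845521  0.52465254] [-0.26628344 -0.11052759]
bartop 538 0.1610259931855617 ((0.5045877695083618, -0.2481871098279953), (0.013858295045793056, 0.040802761912345886), 5.61059045791626) [0.49682524 0.51194719] [-0.26826195 -0.22836934]
rails 6938 0.09930078824323599 ((0.5041974186897278, -0.21631121635437012), (0.08607280254364014, 0.2256666123867035), 0.642781674861908) [0.46267663 0.54653903] [-0.32325424 -0.10565561]
```

View pics/w2.png

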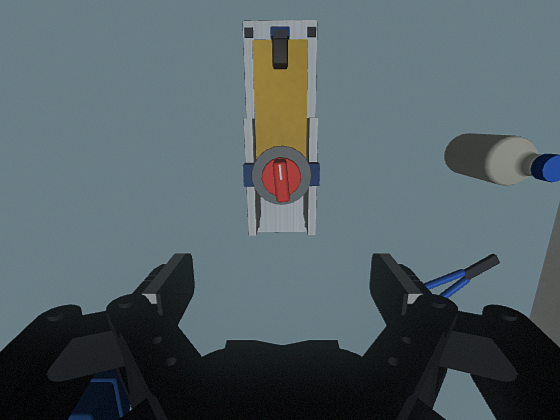

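The foot rectangle gives the magazine origin at (.5033,-.1330), yaw 0.6°. The knob bar is at (281,180) px, so q is about 1.48, and it agrees with the foot-based axis. Next I'll unscrew the knob and open the shutter.

```bash
cat >> h.py <<'E'
O=np.array([.5033,-.1330]); YM=np.radians(.6)
def mag(x,y): return O+np.array([[np.cos(YM),-np.sin(YM)],[np.sin(YM),np.cos(YM)]])@[x,y]
def down(yaw): return [np.pi,0,yaw]
def turn(dyaw,step=.25):
    n=int(np.ceil(abs(dyaw)/step))
    for i in range(n):
        j=np.array(ctrl.get_joint_positions()) if i==0 else j
        j[5]-=dyaw/n; ctrl.goto_joints(list(j))
def st(s=""): print(s,"t",round(ctrl.get_time_s(),1),"p",np.round(ctrl.get_eef_pos(),4),"yaw",round(ctrl.get_tcp_rot()[2],3),"w",round(ctrl.get_gripper_width(),4),"F",np.round(ctrl.get_wrist_force(),1),"T",round(ctrl.get_ft_torque()[2],2),"g",np.round(ctrl.get_grip_force(),1))
E
python3 - <<'E'
from h import *
k=mag(0,-115)
ctrl.move_to([*k,.21],down(YM+np.pi/2+.0873)); st()
ctrl.move_linear([*k,.136],vel=.1,contact_N=8); st("at knob")
ctrl.move_gripper(.0,squeeze=40); st("grip")
turn(1.48); st("turned")
ctrl.move_gripper(.06); ctrl.move_linear([*k,.215],vel=.15); st()
p,d=ctrl.capture("top"); save(p,"t2",(330,230,490,320),4)
g=mag(0,12); ctrl.move_to([*g,.2],down(YM+np.pi/2)); ctrl.move_linear([*g,.105],vel=.1,contact_N=8); st("at shutter")
ctrl.move_gripper(0,squeeze=40); st("grip")
E
```

```text
Traceback (most recent call last):
station.Unreachable: the arm cannot take that pose within its joint ranges
```

```bash
python3 - <<'E'
from h import *
k=mag(0,-115); print(k)
for z in(.14,.19,.21):
  for y in(1.5,1.57,1.6,1.668,1.7,-1.47):
    q=ctrl.inverse_kinematics([float(k[0]),float(k[1]),z],down(y)); print(z,y,None if q is None else np.round(q,2))
E
```

```text
[   1.70755517 -115.12669448]
0.14 1.5 None
0.14 1.57 None
0.14 1.6 None
0.14 1.668 None
0.14 1.7 None
0.14 -1.47 None
0.19 1.5 None
0.19 1.57 None
0.19 1.6 None
0.19 1.668 None
0.19 1.7 None
0.19 -1.47 None
0.21 1.5 None
0.21 1.57 None
0.21 1.6 None
0.21 1.668 None
0.21 1.7 None
0.21 -1.47 None
```

My slip: `mag()` was given millimetres. Fixing the units.

```bash
sed -i 's/@\[x,y\]/@[x\/1000,y\/1000]/' h.py
python3 - <<'E'
from h import *
k=mag(0,-115)
ctrl.move_to([*k,.21],down(YM+np.pi/2+.0873)); st()
ctrl.move_linear([*k,.136],vel=.1,contact_N=8); st("at knob")
ctrl.move_gripper(.0,squeeze=40); st("grip")
turn(1.48); st("turned")
ctrl.move_gripper(.06); ctrl.move_linear([*k,.215],vel=.15); st()
p,d=ctrl.capture("top"); save(p,"t2",(330,230,490,320),4)
g=mag(0,12); ctrl.move_to([*g,.2],down(YM+np.pi/2)); ctrl.move_linear([*g,.105],vel=.1,contact_N=8); st("at shutter")
ctrl.move_gripper(0,squeeze=40); st("grip")
E
```

```text
t 4.4 p [ 0.5039 -0.2475  0.2095] yaw 1.668 w 0.0854 F [ 0.2 -0.3  1.5] T -0.04 g 0.0
at knob t 5.3 p [ 0.5051 -0.2484  0.1368] yaw 1.669 w 0.0857 F [ 0.5  0.1 -0.3] T -0.03 g 0.0
grip t 6.1 p [ 0.5045 -0.2479  0.136 ] yaw 1.669 w 0.0 F [ 1.2 -0.2  0.1] T -0.04 g 0.0
turned t 8.2 p [ 0.5045 -0.248   0.136 ] yaw 3.141 w -0.0001 F [ 0.1 -0.6 -0.4] T -0.01 g 0.0
 t 9.4 p [ 0.5041 -0.2477  0.2142] yaw -3.135 w 0.0601 F [-0.2 -0.2 -0.4] T 0.08 g 0.0
at shutter t 12.2 p [ 0.5038 -0.1212  0.1058] yaw 1.581 w 0.0599 F [ 0.  -0.   0.1] T 0.02 g 0.0
grip t 12.8 p [ 0.5032 -0.121   0.105 ] yaw 1.581 w 0.0001 F [ 0.5 -0.1 -0. ] T 0.01 g 0.0
```

View pics/t2.png

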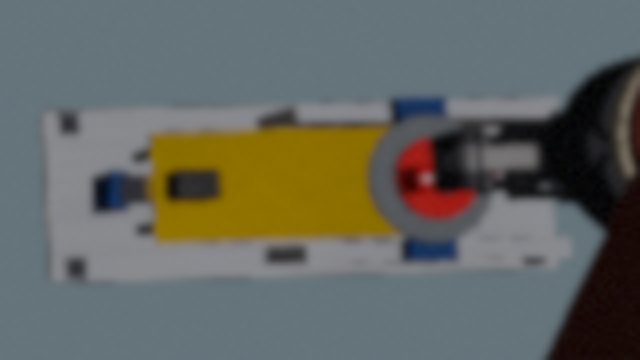

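Both closures ended at width 0 with no force, so nothing was held. In the picture the bar still looks unturned. I'll look from the wrist right here.

```bash
python3 - <<'E'
from h import *
st()
p,d=ctrl.capture("wrist"); q,_=ctrl.capture("side")
a=cv2.resize(p,(400,300)); b=cv2.resize(q[100:280,260:500],(400,300)); save(np.hstack([a,b]),"ws3")
E
```

```text
t 12.8 p [ 0.5032 -0.121   0.105 ] yaw 1.581 w 0.0001 F [ 0.5 -0.1 -0. ] T 0.01 g 0.0
```

View pics/ws3.png

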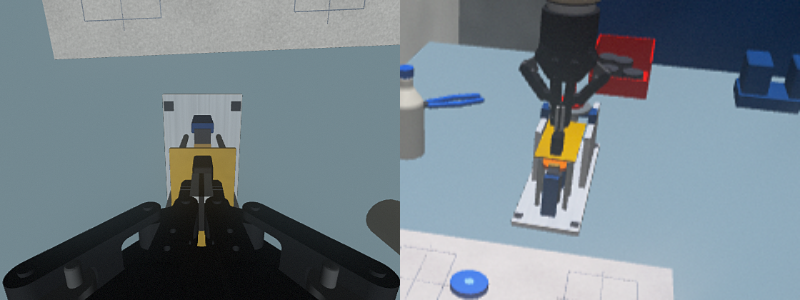

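```bash
python3 - <<'E'
from h import *
m=ctrl.camera_model("wrist"); p,d=ctrl.capture("wrist"); save(p,"w4",(190,180,380,360),3.3)
T=np.array(ctrl.get_eef_pos())
for P in (T,T+[0,0,.0187],[*mag(0,12),.129],[*mag(0,0),.129],[*mag(0,24),.129]):
    print(P.round(3) if hasattr(P,'round') else P,cv2.projectPoints(np.array([P],float),m["rvec"],m["tvec"],m["mtx"],None)[0].ravel())
E
```

```text
[ 0.503 -0.121  0.105] [282.63751925 235.99088177]
[ 0.503 -0.121  0.124] [282.70990749 247.92531225]
[np.float64(0.503174338590605), np.float64(-0.12100065796761386), 0.129] [282.74563994 251.77147912]
[np.float64(0.5033), np.float64(-0.133), 0.129] [282.73963088 271.35585045]
[np.float64(0.50304867718121), np.float64(-0.10900131593522772), 0.129] [282.75188981 231.40230735]
```

View pics/w4.png

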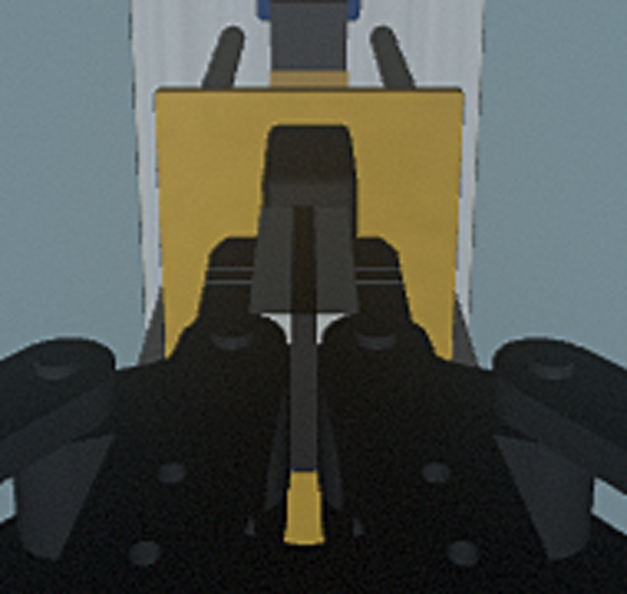

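The close crop shows the block at (305,220) held between the finger pads, so the width and force readings are unreliable when closed. I'll slide the shutter and judge by force and pictures.

```bash
python3 - <<'E'
from h import *
ctrl.wait(.3); st("held")
g=mag(0,6); print(ctrl.move_linear([*g,.105],vel=.04,contact_N=12)); st("6mm")
p,d=ctrl.capture("wrist"); save(p,"w5",(190,150,380,330),3)
E
```

```text
held t 13.2 p [ 0.5032 -0.121   0.105 ] yaw 1.581 w 0.0 F [-0.3 -0.1 -0.4] T -0.02 g 0.0
False
6mm t 13.5 p [ 0.5033 -0.1273  0.105 ] yaw 1.581 w 0.0002 F [-0.  -0.3 -0.3] T -0.01 g 0.0
```

View pics/w5.png

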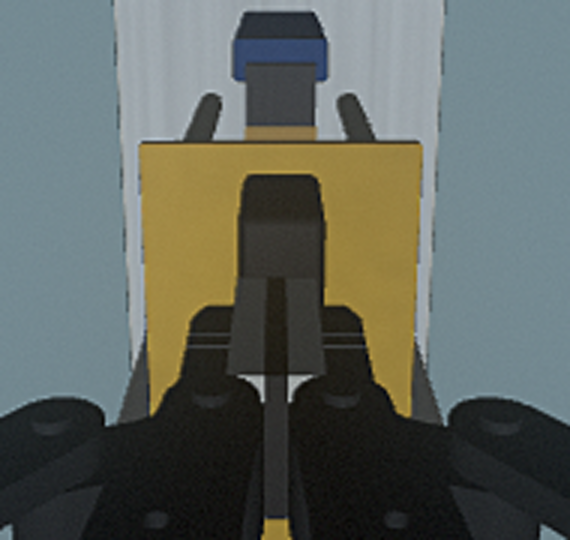

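The fingers are at (275,340) in the crop and the block's top at (282,200) has not moved relative to the plate. So the fingers are shut on nothing. I'll check with the depth what the near view says about positions.

```bash
python3 - <<'E'
from h import *
import pickle
m=ctrl.camera_model("wrist"); p,d=ctrl.capture("wrist"); P=cloud(m,d); st()
for r in range(170,330,6): print(r,P[r,283].round(4),"|",P[r,262].round(4), p[r,283])
m2=pickle.load(open("w2.pkl","rb")); d2=np.load("w2.npy"); P2=cloud(m2,d2); print("w2")
for r in range(24,210,8): print(r,P2[r,281].round(4))
E
```

```text
t 13.6 p [ 0.5032 -0.1271  0.105 ] yaw 1.581 w 0.0003 F [0.1 0.  0.2] T -0.0 g 0.0
170 [ 0.5032 -0.0897  0.0763] | [ 0.4844 -0.0996  0.0118] [ 57  76 115]
176 [ 0.5032 -0.093   0.0815] | [ 0.4843 -0.1053  0.0109] [67 69 72]
182 [ 0.5032 -0.0972  0.0811] | [ 0.4844 -0.1105  0.013 ] [65 67 70]
188 [ 0.5033 -0.1012  0.0819] | [ 0.4856 -0.112   0.0322] [66 68 69]
194 [ 0.5033 -0.1041  0.0875] | [ 0.484  -0.1227  0.009 ] [140 118  77]
200 [ 0.5033 -0.1052  0.0993] | [ 0.49   -0.1056  0.0985] [159 135  68]
206 [ 0.5033 -0.1093  0.0987] | [ 0.4899 -0.1094  0.0988] [161 137  66]
212 [ 0.5033 -0.1097  0.1105] | [ 0.49   -0.1132  0.0994] [45 42 36]
218 [ 0.5032 -0.1096  0.1228] | [ 0.4899 -0.1173  0.0992] [44 39 31]
224 [ 0.5032 -0.111   0.1288] | [ 0.4899 -0.121   0.1002] [51 48 42]
230 [ 0.5032 -0.1144  0.1292] | [ 0.4898 -0.1254  0.0993] [54 52 48]
236 [ 0.5033 -0.118   0.1288] | [ 0.4898 -0.1295  0.0995] [53 51 45]
242 [ 0.5032 -0.1167  0.1405] | [ 0.4897 -0.1339  0.099 ] [42 38 32]
248 [ 0.5032 -0.1163  0.1488] | [ 0.4898 -0.1378  0.0999] [40 34 27]
254 [ 0.5032 -0.1159  0.1565] | [ 0.493
[... 873 characters left out ...]
47 -0.064   0.0105]
32 [ 0.5048 -0.0923  0.0813]
40 [ 0.5049 -0.112   0.1292]
48 [ 0.5049 -0.1191  0.129 ]
56 [ 0.5049 -0.1263  0.1289]
64 [ 0.5049 -0.1336  0.1282]
72 [ 0.5048 -0.1368  0.1006]
80 [ 0.5048 -0.1448  0.0995]
88 [ 0.5048 -0.153   0.0984]
96 [ 0.5047 -0.1616  0.0999]
104 [ 0.5047 -0.1701  0.0993]
112 [ 0.5047 -0.1788  0.0989]
120 [ 0.5047 -0.1876  0.0992]
128 [ 0.5047 -0.1965  0.0994]
136 [ 0.5047 -0.2056  0.1   ]
144 [ 0.5047 -0.2148  0.0994]
152 [ 0.5047 -0.2219  0.1231]
160 [ 0.5048 -0.2277  0.1489]
168 [ 0.5048 -0.2342  0.1612]
176 [ 0.5048 -0.242   0.1622]
184 [ 0.5048 -0.2504  0.1608]
192 [ 0.5048 -0.2587  0.1607]
200 [ 0.5048 -0.267   0.1614]
208 [ 0.5043 -0.3187  0.01  ]
```

Depth puts the block where I aimed, but the shut fingertips are seen at z of about 0.135 while the TCP reads 0.105. I'll test by touch: shut fingers lowered gently, first on the bare bench, then compare.

```bash
python3 - <<'E'
from h import *
T=ctrl.get_eef_pos(); ctrl.move_linear([T[0],T[1],.2],vel=.15)
ctrl.move_to([.506,.02,.10],down(YM+np.pi/2)); st("bench")
p,d=ctrl.capture("wrist"); save(p,"w6")
m=ctrl.camera_model("wrist"); P=cloud(m,d)
for r in range(210,300,6): print(r,P[r,274].round(4),P[r,290].round(4),P[r,283].round(4))
print(ctrl.move_linear([.506,.02,.004],vel=.04,contact_N=5)); st("touch")
E
```

```text
bench t 15.1 p [0.5063 0.0195 0.1002] yaw 1.582 w 0.0001 F [0.6 0.1 1.7] T 0.01 g 0.0
210 [0.4992 0.007  0.0021] [0.5147 0.0072 0.0023] [0.5079 0.007  0.0019]
216 [0.4992 0.0007 0.0014] [0.5148 0.0011 0.0025] [0.508  0.001  0.0021]
222 [ 0.4993 -0.0053  0.0021] [ 0.5149 -0.0052  0.0017] [ 0.5081 -0.0056  0.0009]
228 [ 0.4993 -0.0119  0.0007] [ 5.15e-01 -1.19e-02  3.00e-04] [ 0.5081 -0.0116  0.0013]
234 [ 0.4993 -0.018   0.0014] [ 0.5151 -0.0181  0.0007] [ 0.5082 -0.0176  0.0022]
240 [ 4.993e-01 -2.480e-02  2.000e-04] [ 0.5152 -0.0243  0.0013] [ 0.5082 -0.0242  0.0016]
246 [0.5026 0.0296 0.1419] [0.5104 0.0301 0.1429] [0.507  0.0301 0.1431]
252 [0.5027 0.0297 0.1493] [0.5101 0.0305 0.1508] [0.5069 0.0301 0.15  ]
258 [0.5029 0.0302 0.1566] [0.51   0.0299 0.156 ] [0.5069 0.0304 0.157 ]
264 [0.503  0.03   0.1621] [0.5098 0.0302 0.1623] [0.5069 0.0303 0.1625]
270 [0.5032 0.0299 0.1673] [0.5096 0.0305 0.1683] [0.5068 0.0301 0.1674]
276 [0.5033 0.0294 0.1713] [0.5096 0.0294 0.1712] [0.5068 0.0293 0.171 ]
282 [0.5034 0.0311 0.1787] [0.5094 0.0302 0.1771] [0.5068 0.0272 0.172 ]
288 [0.5035 0.0312 0.1831] [0.5092 0.0312 0.183 ] [0.5069 0.0243 0.1715]
294 [0.5036 0.0301 0.1852] [0.5091 0.0311 0.1868] [0.5069 0.0215 0.1714]
False
touch t 17.7 p [0.5062 0.02   0.0042] yaw 1.581 w 0.0002 F [ 0.1  0.1 -0.6] T 0.04 g 0.0
```

View pics/w6.png

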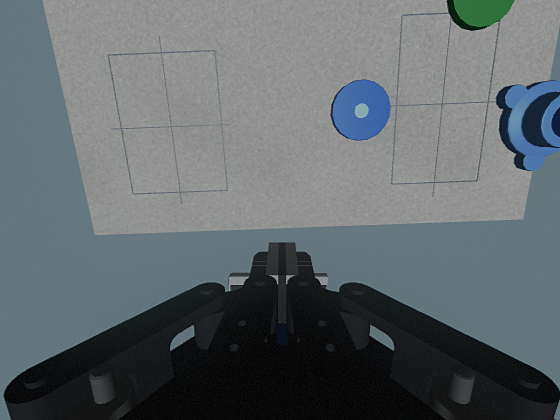

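The shut fingers end at (282,243), z of about 0.139 while the TCP reads 0.100, and there was no touch at TCP z 0.004. The real fingertips stand nearly 40 mm behind the reported TCP, so I'll measure the offset by touch.

```bash
python3 - <<'E'
from h import *
try: print(ctrl.move_linear([.506,.02,-.05],vel=.03,contact_N=4))
except Exception as e: print(repr(e))
st("touch")
T=ctrl.get_eef_pos(); ctrl.move_linear([.506,.02,.03],vel=.1); ctrl.move_gripper(.085); st()
try: print(ctrl.move_linear([.506,.02,-.06],vel=.03,contact_N=4))
except Exception as e: print(repr(e))
st("touch open")
ctrl.move_linear([.506,.02,.03],vel=.1)
ctrl.move_gripper(.056); st()
try: print(ctrl.move_linear([.506,.02,-.06],vel=.03,contact_N=4))
except Exception as e: print(repr(e))
st("touch .056"); ctrl.move_linear([.506,.02,.03],vel=.1)
E
```

```text
True
touch t 18.9 p [ 0.5059  0.02   -0.0326] yaw 1.581 w -0.0 F [-2.4 -0.1  6.8] T -0.0 g 3.2
 t 20.5 p [0.5061 0.02   0.0301] yaw 1.581 w 0.0847 F [-0.7  0.6 -0.5] T 0.04 g 0.0
True
touch open t 22.7 p [ 0.506   0.02   -0.0456] yaw 1.581 w 0.0848 F [-1.8  0.2  6.6] T 0.02 g 3.4
 t 24.0 p [0.5058 0.02   0.0297] yaw 1.581 w 0.0561 F [-0.   1.   0.6] T 0.02 g 0.0
True
touch .056 t 26.0 p [ 0.506   0.02   -0.0368] yaw 1.581 w 0.0561 F [-1.4  0.2  5.5] T -0.07 g 2.6
```

The fingertips are 32.5 mm behind the reported TCP along the tool axis. The open tips (+13 mm) and the 56 mm opening (+4 mm) fit this. I'll build that into the helper and redo the knob.

```bash
cat >> h.py <<'E'
OFF=.0325   # true shut-tip height above reported TCP
def lin(xy,z,vel=.12,c=None): return ctrl.move_linear([float(xy[0]),float(xy[1]),z-OFF],vel=vel,contact_N=c)
def mv(xy,z,yaw): ctrl.move_to([float(xy[0]),float(xy[1]),z-OFF],down(yaw))
E
python3 - <<'E'
from h import *
k=mag(0,-115)
ctrl.move_linear([.506,.02,.19],vel=.3)
mv(k,.215,YM+np.pi/2+.0873)
print(lin(k,.136,.1,8)); ctrl.move_gripper(.0,squeeze=40); st("grip")
turn(1.48); st("turned")
ctrl.move_gripper(.05); lin(k,.22,.2)
g=mag(0,12); mv(g,.2,YM+np.pi/2)
m=ctrl.camera_model("wrist"); p,d=ctrl.capture("wrist"); save(p,"w7")
print(lin(g,.107,.1,8)); ctrl.move_gripper(0,squeeze=40); st("grip shutter")
E
```

```text
False
grip t 29.9 p [ 0.5054 -0.2482  0.1043] yaw 1.668 w 0.0136 F [1.9 1.1 2.8] T -0.09 g 42.0
turned t 32.0 p [ 0.5049 -0.249   0.1043] yaw -3.14 w 0.0133 F [-5.  -5.1  2.3] T 0.04 g 42.1
False
grip shutter t 36.1 p [ 0.5042 -0.1212  0.0754] yaw 1.581 w 0.0149 F [2.6 0.6 1.6] T -0.03 g 43.7
```

```bash
python3 - <<'E'
from h import *
lin(mag(0,-59),.107,.06,25); st("slid"); lin(mag(0,-61.5),.107,.03,15); st("end")
ctrl.move_gripper(.05); lin(mag(0,-61),.2,.2)
b=sorted(discs())
print([x for x in b if .45<x[0]<.7 and -.05<x[1]<.42])
# look at the cage from above
ctrl.move_to([*mag(0,-60),.24],down(YM+np.pi/2)); ctrl.wait(.2)
m=ctrl.camera_model("wrist"); p,d=ctrl.capture("wrist"); P=cloud(m,d); save(p,"w8")
z=P[...,2]
k=(d>0)&(abs(P[...,0]-O[0])<.035)&(abs(P[...,1]-O[1])<.035)&(z>.088)&(z<.0965)
n,l,s,c=cv2.connectedComponentsWithStats(k.astype(np.uint8))
for i in range(1,n):
    if s[i,4]>8: print(s[i,4],np.median(P[l==i],0).round(4))
st()
E
```

```text
slid t 37.5 p [ 0.5049 -0.193   0.0753] yaw 1.581 w 0.015 F [ 4.3 -1.   5.5] T 0.02 g 44.1
end t 37.7 p [ 0.5049 -0.1931  0.0753] yaw 1.581 w 0.0149 F [4.9 7.7 8.5] T 0.04 g 44.6
[(0.5703, 0.2309, 0.0217, [218.0, 253.0]), (0.5726, 0.3422, 0.0217, [170.0, 252.0]), (0.5735, 0.1003, 0.0216, [273.0, 250.0])]
44 [ 0.5014 -0.1061  0.0888]
39 [ 0.4826 -0.1133  0.0932]
38 [ 0.5237 -0.1129  0.0931]
32 [ 0.4828 -0.1545  0.0932]
33 [ 0.524  -0.1536  0.093 ]
48 [ 0.5031 -0.1611  0.0888]
 t 39.5 p [ 0.5029 -0.1924  0.2378] yaw 1.581 w 0.05 F [0.3 0.1 0.3] T 0.01 g 0.0
```

View pics/w8.png

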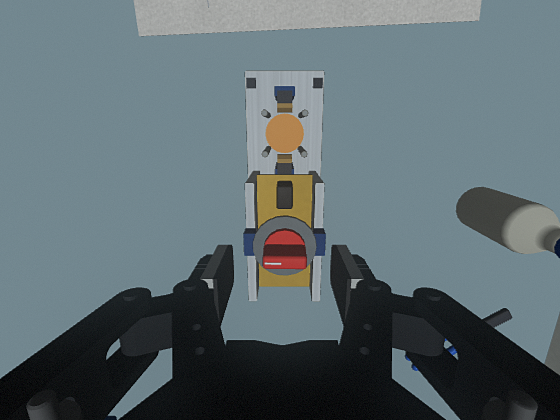

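Shutter open: the orange follower is bare at (284,132), the knob bar lies across at (285,258), and the rods average (.5033,-.1336). That agrees with the magazine frame. Now the first blank.

```bash
cat >> h.py <<'E'
C=np.array([.5033,-.1333]); YC=YM+np.pi/2
def cloudblue(z0,z1,ctr,rad=.04):
    m=ctrl.camera_model("wrist"); p,d=ctrl.capture("wrist"); P=cloud(m,d)
    k=(mask(p,(95,80,30),(122,255,255))>0)&(d>0)&(P[...,2]>z0)&(P[...,2]<z1)&(np.hypot(P[...,0]-ctr[0],P[...,1]-ctr[1])<rad)
    return p,P[k]
def pick(xy,yaw=YC):
    xy=np.array(xy); ctrl.move_gripper(.066); mv(xy,.22,yaw); ctrl.wait(.15)
    p,Q=cloudblue(.006,.014,xy,.045)
    (x,y),r=cv2.minEnclosingCircle(Q[:,:2].astype(np.float32)); print("disc",round(x,4),round(y,4),round(r,4),len(Q))
    xy=np.array([x,y]); lin(xy,.04,.2); print("touch",lin(xy,-.002,.06,6)); ctrl.move_gripper(0,squeeze=80); st("grip")
    lin(xy,.05,.15); st("lift"); return p
def edge():
    T=np.array(ctrl.get_eef_pos()); p,Q=cloudblue(T[2]+OFF-.004,T[2]+OFF+.020,T[:2],.05)
    e=Q[abs(Q[:,0]-T[0])<.006]; print("held edge dy",None if len(e)==0 else np.round(np.percentile(e[:,1],[50,95,99])-T[1],4),len(Q),"z",np.median(Q[:,2]) if len(Q) else 0); return p
E
python3 - <<'E'
from h import *
p=pick((.5735,.1003))
T=ctrl.get_eef_pos(); lin(T[:2],.2,.2); mv(C,.15,YC); ctrl.wait(.2); st(); q=edge(); save(np.hstack([cv2.resize(p,(400,300)),cv2.resize(q,(400,300))]),"w9")
E
```

```text
disc 0.5722 0.0997 0.0249 1215
touch False
grip t 43.4 p [ 0.5732  0.0997 -0.0331] yaw 1.581 w 0.0467 F [-0.9  0.2  5.2] T 0.01 g 81.8
lift t 43.9 p [0.5723 0.0997 0.0176] yaw 1.581 w 0.0465 F [-0.3  0.4 -0.7] T 0.03 g 81.9
 t 45.9 p [ 0.504  -0.1322  0.1178] yaw 1.583 w 0.0467 F [-0.3 -0.3 -0. ] T -0.01 g 81.9
held edge dy [0.0033 0.0238 0.0245] 7672 z 0.16118423524144054
```

View pics/w9.png

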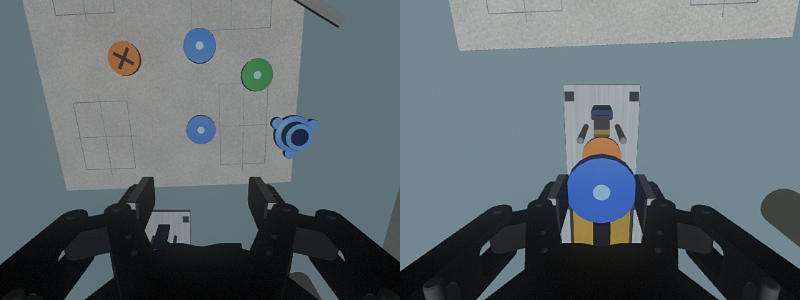

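The blank is held level and centred: right half, disc at (601,190) between the pads, front edge 24.5 mm ahead of the TCP. Inserting it now.

```bash
cat >> h.py <<'E'
def insert(dx=0,dy=0):
    c=C+[dx,dy]
    lin(c,.105,.1); ctrl.wait(.2); st("above")
    print(lin(c,.0895,.03,10)); st("entered")
    print(lin(c,.0625,.03,35)); st("pressed"); ctrl.wait(.2)
    ctrl.move_gripper(.066); lin(c,.13,.12); st("out")
    lin(mag(0,-15),.2,.2); ctrl.wait(.2)
    p,Q=cloudblue(.05,.1,C,.04)
    if len(Q):
        (x,y),r=cv2.minEnclosingCircle(Q[:,:2].astype(np.float32)); print("in cage",np.round([x,y,r],4),"z",np.percentile(Q[:,2],[5,50,95]).round(4),len(Q))
    return p
E
python3 - <<'E'
from h import *
p=insert(); save(p,"w10")
print([x for x in discs() if .45<x[0]<.7 and -.05<x[1]<.42])
E
```

```text
above t 46.8 p [ 0.504  -0.1336  0.0734] yaw 1.581 w 0.0465 F [0.3 0.8 0. ] T -0.01 g 81.9
False
entered t 47.4 p [ 0.5032 -0.1332  0.0569] yaw 1.581 w 0.0464 F [-0.2  0.3  0.2] T -0.01 g 81.9
False
pressed t 48.5 p [ 0.5033 -0.1333  0.03  ] yaw 1.581 w 0.0464 F [ 1.8 -0.1  3. ] T 0.03 g 83.0
out t 49.7 p [ 0.5028 -0.1331  0.0969] yaw 1.581 w 0.066 F [ 1.3  0.4 -0.6] T -0.05 g 0.0
in cage [ 0.5037 -0.126   0.033 ] z [0.0771 0.0783 0.0794] 2101
[(0.5703, 0.2309, 0.0217, [218.0, 253.0]), (0.5723, 0.3422, 0.0216, [170.0, 252.0])]
```

View pics/w10.png

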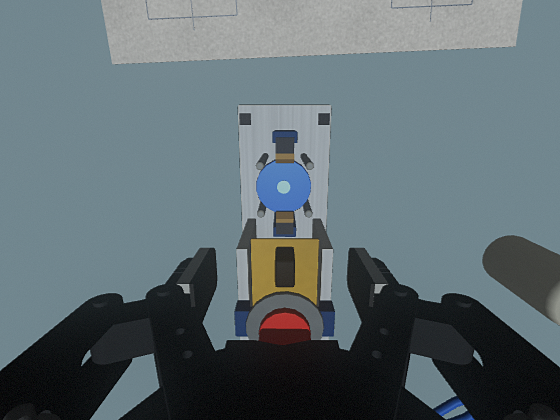

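The blank is flat in the cage at (284,187), top at z 0.078, and the catches lie over its edge at (285,158) and (285,217). Now the second blank.

```bash
python3 - <<'E'
from h import *
T=ctrl.get_eef_pos()
p=pick((.5703,.2309))
T=ctrl.get_eef_pos(); lin(T[:2],.2,.2); mv(C,.15,YC); ctrl.wait(.2); st(); q=edge(); save(np.hstack([cv2.resize(p,(400,300)),cv2.resize(q,(400,300))]),"w11")
E
```

```text
disc 0.5688 0.2304 0.025 1224
touch False
grip t 54.6 p [ 0.5699  0.2307 -0.0331] yaw 1.581 w 0.0464 F [-1.3 -0.7  6.6] T -0.0 g 81.9
lift t 55.1 p [0.5689 0.2304 0.0176] yaw 1.581 w 0.0461 F [-0.9  1.1 -1.1] T -0.01 g 81.9
 t 57.6 p [ 0.5038 -0.1324  0.1176] yaw 1.583 w 0.0465 F [-0.3  0.7 -0.3] T 0.0 g 81.9
held edge dy [0.0034 0.024  0.0244] 7786 z 0.16100204133359391
```

```bash
python3 - <<'E'
from h import *
p=insert()
ctrl.move_gripper(.066)
print([x for x in discs() if .45<x[0]<.7 and -.2<x[1]<.42])
xy=np.array([.5715,.3422]); mv(xy+[0,-.03],.25,YC); ctrl.wait(.2)
m=ctrl.camera_model("wrist"); p,d=ctrl.capture("wrist"); save(p,"w12")
y=np.radians(163)
for yaw in (y,y-np.pi):
    q=ctrl.inverse_kinematics([*xy,-.035],down(yaw)); print(yaw,q)
E
```

```text
above t 58.5 p [ 0.504  -0.1336  0.0734] yaw 1.581 w 0.046 F [ 0.2 -0.4  0.3] T -0.04 g 81.9
False
entered t 59.1 p [ 0.5032 -0.1333  0.0569] yaw 1.581 w 0.0461 F [ 0.8 -0.1 -0.4] T -0.04 g 81.9
False
pressed t 60.2 p [ 0.5034 -0.1334  0.0301] yaw 1.581 w 0.0461 F [ 1.4 -0.4  2.9] T -0.01 g 83.0
out t 61.4 p [ 0.5029 -0.1331  0.097 ] yaw 1.581 w 0.0663 F [ 0.2  0.2 -0. ] T -0.02 g 0.0
in cage [ 0.4949 -0.1332  0.039 ] z [0.0771 0.0783 0.0795] 2125
[(0.5064, -0.1474, 0.026, [379.0, 277.0]), (0.5726, 0.3422, 0.0217, [170.0, 252.0])]
2.8448866807507573 [ 0.42124572  0.56245744  1.55095112  0.          1.0281841  -0.85284464]
-0.29670597283903577 [ 4.21245717e-01  5.62457440e-01  1.55095112e+00 -4.44089210e-16
  1.02818410e+00  2.28874802e+00]
```

View pics/w12.png

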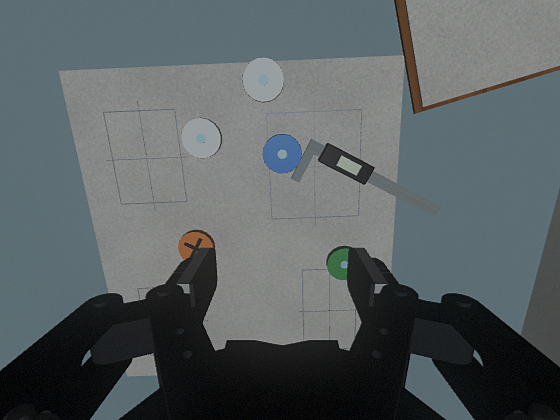

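The last blank is at (282,154), its right side almost touching the caliper jaw that runs from (313,142) to (297,180). I'll grip with the fingers closing parallel to the jaw (about 67° in world), which leaves about 13 mm clearance.

```bash
python3 - <<'E'
from h import *
p=pick((.5715,.3422),np.radians(157))
T=ctrl.get_eef_pos(); lin(T[:2],.2,.2); mv(C,.15,YC); ctrl.wait(.2); st(); q=edge(); save(np.hstack([cv2.resize(p,(400,300)),cv2.resize(q,(400,300))]),"w13")
print([x for x in discs() if .45<x[0]<.7 and -.0<x[1]<.42])
E
```

```text
disc 0.5711 0.3423 0.0249 1215
touch False
grip t 68.1 p [ 0.572   0.3428 -0.033 ] yaw 2.74 w 0.0464 F [-1.4 -0.9  5.5] T -0.09 g 82.0
lift t 68.6 p [0.5712 0.3424 0.0177] yaw 2.74 w 0.0463 F [-0.1 -0.1 -0.9] T 0.0 g 81.9
 t 71.4 p [ 0.5037 -0.1326  0.1176] yaw 1.583 w 0.0459 F [-0.5 -0.2 -0.7] T -0.03 g 81.9
held edge dy [0.0035 0.0241 0.0245] 7803 z 0.1609232242150932
[]
```

```bash
python3 - <<'E'
from h import *
p=insert(); save(p,"w14",(200,90,370,260),3)
print([x for x in discs() if .45<x[0]<.7 and -.2<x[1]<.42])
E
```

```text
above t 72.3 p [ 0.504  -0.1336  0.0734] yaw 1.581 w 0.0463 F [-0.3  0.5  0.7] T 0.03 g 81.9
False
entered t 73.0 p [ 0.5032 -0.1333  0.0569] yaw 1.581 w 0.0465 F [ 0.6 -0.2 -0.3] T -0.03 g 81.9
False
pressed t 74.1 p [ 0.5035 -0.1334  0.0302] yaw 1.581 w 0.046 F [ 0.9 -1.1  3.5] T -0.04 g 83.2
out t 75.3 p [ 0.5028 -0.1331  0.097 ] yaw 1.581 w 0.0661 F [ 0.2  0.3 -1.1] T -0.01 g 0.0
in cage [ 0.495  -0.1333  0.0391] z [0.077  0.0783 0.0794] 2140
[(0.5064, -0.146, 0.0268, [379.0, 277.0])]
```

View pics/w14.png

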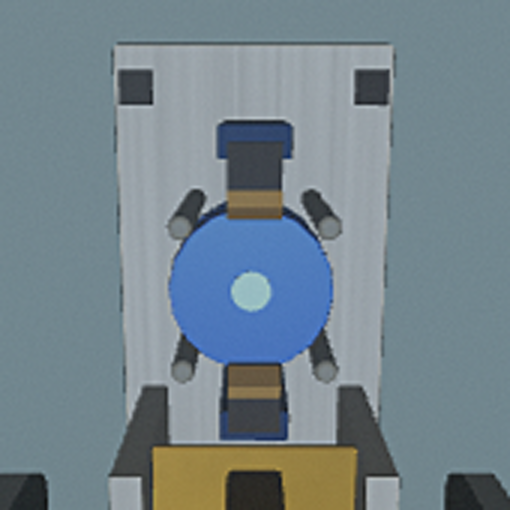

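All three blanks are in. The top one at (251,290) is flat under the catches at (255,205) and (253,380), and no blue blank is left on the bench. Next I'll close the shutter and lock the knob.

```bash
python3 - <<'E'
from h import *
g=mag(0,-60); ctrl.move_gripper(.05); mv(g,.2,YC)
print(lin(g,.107,.1,8)); ctrl.move_gripper(0,squeeze=40); st("grip")
lin(mag(0,11),.107,.06,25); st("slid"); lin(mag(0,13.5),.107,.03,15); st("closed")
ctrl.move_gripper(.05); lin(mag(0,12),.22,.2)
k=mag(0,-115); mv(k,.22,YM+np.pi); print(lin(k,.136,.1,8)); ctrl.move_gripper(0,squeeze=40); st("grip knob")
turn(-1.47); st("turned"); turn(-.06); st("home")
ctrl.move_gripper(.06); lin(k,.22,.2)
ctrl.move_to([.506,-.26,.28],down(np.pi/2)); ctrl.wait(.3)
m=ctrl.camera_model("wrist"); p,d=ctrl.capture("wrist"); save(p,"w15")
P=cloud(m,d); z=P[...,2]; roi=(d>0)&(abs(P[...,0]-.504)<.03)&(P[...,1]<-.2)&(P[...,1]>-.3)&(z>.157)&(z<.166)
print("bar",cv2.minAreaRect(P[roi][:,:2].astype(np.float32)))
r2=(d>0)&(abs(P[...,0]-.504)<.02)&(P[...,1]>-.21)&(P[...,1]<-.09)&(z>.126)&(z<.133); print("block y",P[r2][:,1].min(),P[r2][:,1].max())
E
```

```text
False
grip t 78.2 p [ 0.505  -0.1932  0.0754] yaw 1.581 w 0.0152 F [3.9 0.4 2.8] T -0.03 g 43.7
slid t 79.5 p [ 0.5042 -0.1215  0.0753] yaw 1.582 w 0.0151 F [5.4 1.1 5.9] T 0.03 g 44.1
closed t 79.8 p [ 0.5042 -0.1213  0.0753] yaw 1.581 w 0.0151 F [ 5.9 -8.3  2.8] T 0.02 g 43.7
False
grip knob t 83.9 p [ 0.505  -0.2489  0.1044] yaw -3.131 w 0.0133 F [ 0.2 -3.3  3. ] T 0.05 g 41.5
turned t 86.0 p [ 0.5055 -0.2484  0.1044] yaw 1.688 w 0.0132 F [4.1 3.8 0.1] T -0.06 g 41.1
home t 86.2 p [ 0.5055 -0.2484  0.1044] yaw 1.634 w 0.0132 F [ 2.3  1.8 -0.3] T 0.84 g 42.6
bar ((0.5046197772026062, -0.2484734058380127), (0.013977057300508022, 0.041685961186885834), 4.750124454498291)
block y -0.13385461416330016 -0.11043192592933737
```

View pics/w15.png

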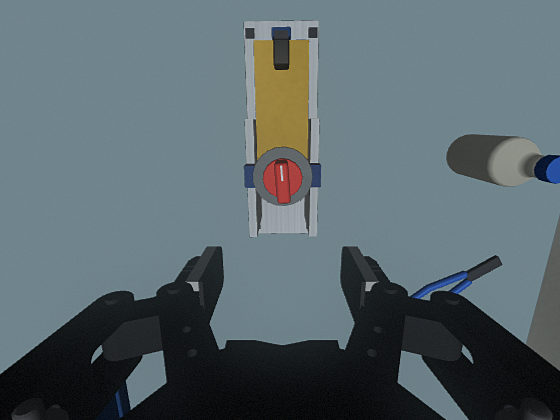

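The shutter is closed (block at (281,52), same place as at the start) and the knob bar is home at (283,180), q about 1.5. I'm handing the job in.

```bash
python3 -c "
from station import ctrl
ctrl.wait(.3); print(ctrl.close_job())"
```

```text
the job is handed in; nothing more can be done
None
```

The job is handed in: the cameras show all three blue blanks pressed in under the catches, the shutter fully closed and the clamp knob turned home, and the robot did not handle the reject, casting, caliper or bottle; no verdict came back.

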